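# Set out the supplies round a board for rework

## Robot

A 6-joint arm with a two-finger parallel gripper is mounted at the origin on a cart in front of the work surface, level with it; the furniture and walls round the work are solid. World frame = base frame: x ahead of the robot, y to its left, z up, the work surface at z = 0. Lengths are in m, angles in rad, forces in N, time in s.
With the tool pointing down it reaches from about 0.35 to 0.975 m from the base axis. Payload 4.9 kg.
Tool frame: the origin (TCP) lies at the very end of the fingers, on their centre line; the grasp point (between the pads) lies 19 mm behind it (ctrl.grasp_offset is the distance from the TCP to the grasp point, in m); z points along the fingers, y is the line along which they close (so a half turn about z gives the same grasp; the last joint's range is limited). The gripper opens to 85 mm and grips with 20 to 120 N. Pads are 22 mm wide; open, the fingers measure 114 mm over their backs; the gripper's body (76 mm by 85 mm) begins 54 mm behind the grasp point. The pads swing forward as they close: fully open they stand 13 mm farther back than shut.
Start: joints at [-0.119, 0.053, 1.613, -0, 1.476, -0.119], TCP at [0.625, 0, 0.231] pointing down, gripper open.
Joint ranges: [-3.01, 3.01], [-1.01, 2.22], [0.06, 2.58], [-1.02, 4.17], [0.09, 2.62], [-3.14, 3.14]. Speed limits (rad/s): [2.57, 2.57, 3.14, 3.14, 3.14, 3.14].

## Interface

Orientations are given as a rotation vector (axis times angle).
In Python, from station import ctrl, optics gives the robot as it stands.
- The arm moves only by the shell command python3 -m handwheel 'ROWS' [OPENING] [FORCE]. ROWS is JSON, a list of rows, each an object of numbers: "tx", "ty", "tz": the shift along the tool's x, y, z in mm; "roll": the turn about the tool's z in rad. A call has 1 to 12 rows; each row shifts and turns the commanded pose from where the row before left it, along the tool's axes as they then stand; what a row does not reach is not made up. A row lasts 1/12 s, in which the tool goes at most 41.7 mm and 7.16 degrees, less where a joint would pass 70% of its speed; a pose out of reach is approached as far as the arm can. A call with a gripper value outside its range is refused whole. OPENING is the finger opening in mm, from 0 to 85.4, set as the call begins (- or left out, the last holds). The fingers move at their own pace and stop on an object; FORCE is the grip in N (left out, the last holds). Time passes only in rows, so rows that do not move let the fingers close. It gives the time, the measured TCP pose, the force, the opening and the grip force at its end, in the units of the state.
- ctrl.get_obs(): the state, without advancing time (a new reading comes with each control period).
- optics.get_image(name): name is "side" or "top" or "wrist"; returns (picture, depth): 400x640x3 uint8, red, green, blue; 400x640 float32, m along the optical axis (not along the pixel's ray), 0 where there is no reading.
- optics.camera_params(name): a dict with "mtx" (3x3 intrinsics, pixels), "extrinsics" (4x4, takes a point from camera to world coordinates); the wrist camera has in their place "tool_from_camera" (4x4, takes a point from camera to tool coordinates, whose origin is the TCP and whose axes are the flange's). Camera axes: x right, y down, z forward; pixel columns grow to the right and rows downward; lengths in m; the calibration is good to about 2 mm. A picture is of the moment at which its call begins: read the wrist's pose just before it. camera_params takes no time and is no camera call.
- ctrl.finish_job(): hands the job in; it is judged then, once.
The state is a dict: "t": time; "q": joint angles; "dq": joint speeds; "effort": joint torques, N m; "tool_pos": TCP position; "tool_rot": TCP orientation; "contact_force": force on the tool from outside, world axes, zero at the start; "wrist_torque": the same for the moment, N m; "opening": finger opening in m; "grip_force": force on a finger pad.
Only numpy, scipy, OpenCV 4.12 (cv2) and the standard library are available. Lean on these libraries where they do the work, as an engineer would, in place of code of your own. Each camera call takes 0.05 s, during which the arm holds its last target. There are 200 camera calls.

## Task

Set out the supplies on the wooden board round the small blue circuit board, which stays where it lies: stand the red-lidded jar to its left (as the robot sees it), level with its middle, with a gap of about 7 cm to its long edge, and lay the purple solder spool flat in the middle of that gap. Stack the small white pot centred on the jar's red lid, and set the orange bit block in front of the circuit board (on the robot's side), crosswise and centred on its end, with a gap of about 3 cm. Leave the yellow-lidded tub and the white solder spool where they are.

Things in the scene. Friction and masses are not known exactly. Their poses are not given: they have to be found in the camera images.
- wood_board: Flat fixed plywood board in front of the robot, 155 mm deep, 210 mm wide, 15 mm thick: everything is set out on its top, which is at z = 15 mm. Origin: centre of its underside. The bench round it, where the supplies start, is at z = 0.
- blue_pcb: Loose small blue circuit board lying flat on the plywood, 63 mm long (pointing away from the robot, turned up to 10 degrees either way), 28 mm wide, 2 mm thick, with a silver connector 11 mm high at its far end. Origin: centre of its underside. x axis: across it, to the robot's left; y axis: along it, towards the robot. Left edge at x = +14 mm, near end at y = +31.5 mm.
- red_jar: Round white jar with a flat red lid, 35 mm diameter, 43 mm high, upright. Origin: centre of its underside, z up. The lid is the top 14 mm; below it the jar is 33 mm across.
- white_pot: Small round pot, white with a white lid and a small orange mark, 34 mm diameter, 31 mm high, upright. Origin: centre of its underside, z up.
- purple_spool: Solder spool with a purple face and copper-coloured wire, 42 mm across, 13 mm high, lying flat. Under the fingers it behaves like a 36 x 36 mm square block: grasp across its own x or y axis. Origin: centre of its underside, z up.
- bit_block: Orange bit holder block, 26 x 75 mm, 22 mm high, with steel bits standing up to 33 mm; only the block itself is solid. Grasp across its 26 mm. Origin: centre of its underside; x axis across the short side, y axis along the long side, z up. Either way round is the same.
- yellow_tub: Squat tub with a yellow lid, 58 mm diameter, 37 mm high, upright; a bystander at the robot's right. Origin: centre of its underside.
- white_spool: White solder spool, 38 mm across, 16 mm high, lying flat; a bystander at the robot's left. Origin: centre of its underside.
Things that resemble listed ones, but are neither listed nor needed, are in the scene too. What is meant by the red_jar is not turquoise, and is the larger of those in its own colour.

How it is judged:
At the end, for the whole second after the job is handed in: In blue_pcb's frame (mm): jar at (101,0), spool at (49,0), bit block at (0,75), each within 15; spool 41 to 66 from the jar's axis; block crosswise within 0.2 rad; pot on the jar's lid within 11 of centre. All upright within 0.12 rad, on the wooden board, released and at rest (x of red_jar in the frame of blue_pcb between 0.0865 and 0.1165 m and y of red_jar in the frame of blue_pcb between -0.015 and 0.015 m and height (world z) of red_jar between 0.007 and 0.023 m and x of purple_spool in the frame of blue_pcb between 0.034 and 0.064 m and y of purple_spool in the frame of blue_pcb between -0.015 and 0.015 m and height (world z) of purple_spool between 0.007 and 0.023 m and x of bit_block in the frame of blue_pcb between -0.015 and 0.015 m and y of bit_block in the frame of blue_pcb between 0.0595 and 0.0895 m and height (world z) of bit_block between 0.007 and 0.023 m and horizontal distance between purple_spool and red_jar between 0.0405 and 0.0665 m and angle between the y axis of bit_block and the x axis of blue_pcb, either way round below 0.2 rad and horizontal distance between white_pot and red_jar below 0.011 m and z of white_pot in the frame of red_jar between 0.036 and 0.048 m and angle between each of red_jar, white_pot, purple_spool, bit_block's own z axis and vertical below 0.12 rad and linear speed of each of red_jar, white_pot, purple_spool, bit_block below 0.02 m/s and angular speed of each of red_jar, white_pot, purple_spool, bit_block below 0.2 rad/s); the robot touches nothing.
It fails at once if the blue circuit board is pushed more than 20 mm (distance of blue_pcb from where it was at the start of the episode above 0.02 m).
It fails at once if the yellow-lidded tub or the white spool is moved more than 20 mm (distance of any of yellow_tub, white_spool from where it was at the start of the episode above 0.02 m).
It also fails if it takes over 88 s, if anything falls off the work surface, if the arm or the gripper's body presses on something with over 40 N, if the wrist force passes 120 N, or if a joint passes its speed limit or range.

## Working session

There is one attempt and no reset: what is moved stays moved. The work goes in short steps, Python scripts to look and compute and a shell command to move; the robot and the scene stay as the last step left them, time stands still between calls to the robot, and variables do not carry over. Pictures are saved under pics/ and viewed, at most 14 in all, crops included, and the job is handed in when it is done.

```bash
mkdir -p pics; ls; python3 - <<'E'
from station import ctrl, optics
import cv2,numpy as np
print(ctrl.get_obs())
for n in ("top","side"):
    im,d=optics.get_image(n); cv2.imwrite(f"pics/{n}0.png",im[:,:,::-1]); np.savez(f"pics/{n}0.npz",im=im,d=d)
    p=optics.camera_params(n);print(n,p)
print(optics.camera_params("wrist"))
E
```

```text
pics
{'t': 0.0, 'q': array([-1.18974228e-01,  5.33368700e-02,  1.61430841e+00,  2.74438289e-05,
        1.47599051e+00, -1.18999791e-01]), 'dq': array([-0.00158271, -0.00296135,  0.00192197, -0.00033346,  0.00016158,
        0.00031703]), 'effort': array([ 2.70554956e-04, -3.93670499e+01, -3.70175600e+01, -1.62778279e-04,
        6.93513779e-03, -6.06393527e-06]), 'tool_pos': array([6.24374437e-01, 9.89933757e-05, 2.30066800e-01]), 'tool_rot': array([-2.22026802e+00, -2.22031895e+00,  1.94919002e-03]), 'contact_force': array([ 0.02784021, -0.41153445,  0.22979113]), 'wrist_torque': array([ 0.02361485,  0.0119636 , -0.01566919]), 'grip_force': 0.0, 'opening': 0.08496103575813738}
top {'mtx': array([[496.66512342,   0.        , 318.19655443],
       [  0.        , 496.66512342, 200.77896627],
       [  0.        ,   0.        ,   1.        ]]), 'extrinsics': array([[ 1.10741728e-02, -9.95059855e-01,  9.86572256e-02,
         3.45452603e-01],
       [-9.99937336e-01, -1.11818725e-02, -5.38770762e-04,
         1.84504836e-01],
       [ 1.63928168e-03, -9.86450769e-02, -9.95121330e-01,
  
[... 363 characters left out ...]
0.09898507,  0.37896805, -0.92010063,  1.34086139],
       [-0.01174703, -0.92502221, -0.37973138,  0.54089336],
       [ 0.        ,  0.        ,  0.        ,  1.        ]])}
{'mtx': array([[349.0774613 ,   0.        , 317.27875669],
       [  0.        , 349.0774613 , 193.84702597],
       [  0.        ,   0.        ,   1.        ]]), 'tool_from_camera': array([[ 4.54540602e-04, -9.53418875e-01, -3.01649205e-01,
         7.66041743e-02],
       [ 9.99999818e-01,  5.53304668e-04, -2.41971778e-04,
         3.49733897e-04],
       [ 3.97604373e-04, -3.01649040e-01,  9.53418952e-01,
        -1.42910530e-01],
       [ 0.00000000e+00,  0.00000000e+00,  0.00000000e+00,
         1.00000000e+00]])}
```

View pics/top0.png

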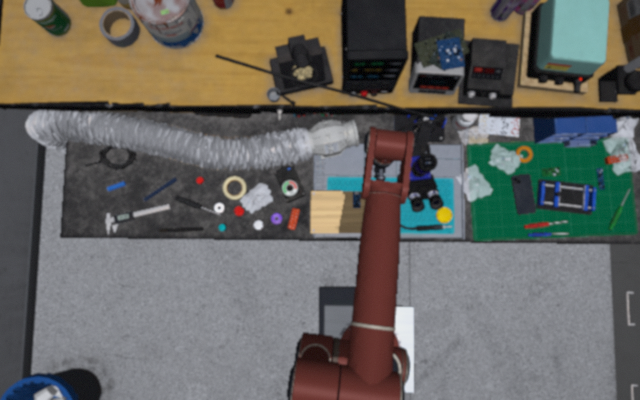

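View pics/side0.png

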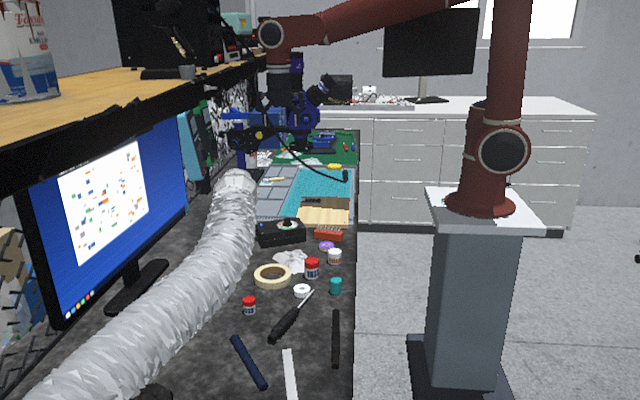

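The top view shows the supplies at the left: the larger red lid at (239,211), white pot (258,225), purple spool (277,218) and bit block (293,218). The white spool is at (219,208). The wood board is at about 310-360 x 190-235, and the arm partly hides the PCB near (355,200). Next I'll measure these and look with the wrist camera.

```bash
cat > h.py <<'E'
from station import ctrl, optics
import cv2,numpy as np
from scipy.spatial.transform import Rotation as R
def pose(): 
    o=ctrl.get_obs(); T=np.eye(4); T[:3,:3]=R.from_rotvec(o['tool_rot']).as_matrix(); T[:3,3]=o['tool_pos']; return T
def shot(n,name=None):
    T=pose(); im,d=optics.get_image(n); p=optics.camera_params(n)
    E=T@p['tool_from_camera'] if n=='wrist' else p['extrinsics']
    if name: cv2.imwrite(f'pics/{name}.png',im[:,:,::-1])
    return im,d,p['mtx'],E
def cloud(d,K,E):
    v,u=np.mgrid[:d.shape[0],:d.shape[1]]
    P=np.stack([(u-K[0,2])/K[0,0]*d,(v-K[1,2])/K[1,1]*d,d,np.ones_like(d)],-1)
    W=(P@E.T)[...,:3]; W[d==0]=np.nan; return W
def ray(u,v,K,E,z):
    r=E[:3,:3]@np.array([(u-K[0,2])/K[0,0],(v-K[1,2])/K[1,1],1]); c=E[:3,3]; return c+r*(z-c[2])/r[2]
E
python3 - <<'E'
from h import *
z=np.load('pics/top0.npz');im,d=z['im'],z['d'];p=optics.camera_params('top');K,E=p['mtx'],p['extrinsics']
for n,u,v,h in [('jar',239,211,.043),('smallred',200,180,.03),('pot',258,225,.031),('pur',277,218,.013),('blk',293,218,.022),('wsp',219,208,.016),('tub',444,214,.037),('boardTL',310,191,.015),('boardBL',310,235,.015),('boardBR',357,235,.015)]:
    print(n,ray(u,v,K,E,h).round(3),d[v,u],cloud(d,K,E)[v,u].round(3))
c=cv2.resize(im[155:245,170:470],None,fx=2.66,fy=2.66,interpolation=cv2.INTER_CUBIC);cv2.imwrite('pics/topc.png',c[:,:,::-1])
shot('wrist','w0')
E
```

```text
jar [0.48  0.464 0.043] 1.7616078 [0.48  0.464 0.043]
smallred [0.591 0.609 0.03 ] 1.7903088 [0.592 0.61  0.026]
pot [0.432 0.397 0.031] 1.7819763 [0.432 0.399 0.018]
pur [0.459 0.331 0.013] 1.8036863 [ 0.46   0.332 -0.001]
blk [0.459 0.273 0.022] 1.7820663 [0.459 0.273 0.021]
wsp [0.492 0.541 0.016] 1.8142536 [ 0.494  0.546 -0.008]
tub [ 0.478 -0.265  0.037] 1.7876978 [ 0.479 -0.27   0.018]
boardTL [0.558 0.214 0.015] 1.8134696 [ 0.56   0.214 -0.001]
boardBL [0.399 0.212 0.015] 1.8028712 [ 0.399  0.212 -0.006]
boardBR [0.401 0.043 0.015] 1.7908068 [0.401 0.042 0.007]
```

View pics/w0.png

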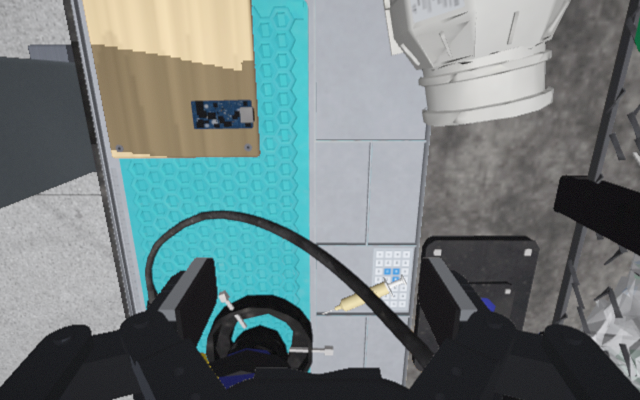

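The wrist view shows the PCB at about (223,114), with its silver connector at (247,115) on the far side, near the board's right edge. The microscope is below and to the right. I'll move over the supplies.

```bash
python3 -m handwheel '[{"tx":25,"ty":-16},{"tx":35,"ty":-18},{"tx":35,"ty":-18},{"tx":35,"ty":-18},{"tx":35,"ty":-18},{"tx":35,"ty":-18},{"tx":35,"ty":-18},{"tx":35,"ty":-18},{"tx":35,"ty":-18},{"tx":25,"ty":-5},{},{}]' 
python3 - <<'E'
from h import *
im,d,K,E=shot('wrist','w1'); np.savez('pics/w1.npz',im=im,d=d,K=K,E=E)
im,d,K,E=shot('top'); np.savez('pics/t1.npz',im=im,d=d,K=K,E=E)
c=cv2.resize(im[155:245,195:475],None,fx=2.8,fy=2.8,interpolation=cv2.INTER_CUBIC);cv2.imwrite('pics/topc1.png',c[:,:,::-1])
E
```

```text
$[0]: bad value
```

View pics/w1.png

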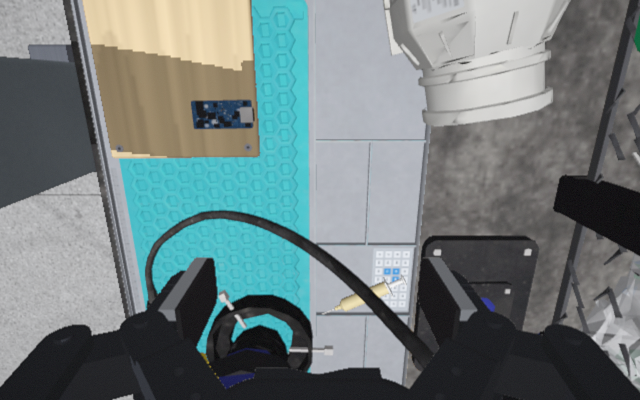

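View pics/topc1.png

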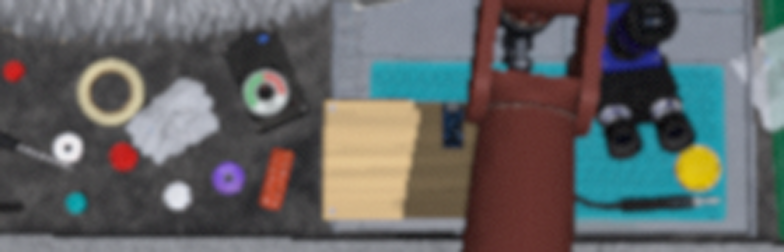

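The move was refused and nothing moved. I'll try rows with every key filled in.

```bash
python3 -m handwheel '[{"tx":25,"ty":-16,"tz":0,"roll":0},{"tx":35,"ty":-18,"tz":0,"roll":0},{"tx":35,"ty":-18,"tz":0,"roll":0},{"tx":35,"ty":-18,"tz":0,"roll":0},{"tx":35,"ty":-18,"tz":0,"roll":0},{"tx":35,"ty":-18,"tz":0,"roll":0},{"tx":35,"ty":-18,"tz":0,"roll":0},{"tx":35,"ty":-18,"tz":0,"roll":0},{"tx":35,"ty":-18,"tz":0,"roll":0},{"tx":25,"ty":-5,"tz":0,"roll":0},{"tx":0,"ty":0,"tz":0,"roll":0},{"tx":0,"ty":0,"tz":0,"roll":0}]' 
python3 - <<'E'
from h import *
im,d,K,E=shot('wrist','w2'); np.savez('pics/w1.npz',im=im,d=d,K=K,E=E)
im,d,K,E=shot('top'); np.savez('pics/t1.npz',im=im,d=d,K=K,E=E)
E
```

```text
t: 1.25
tool_pos: [0.4594, 0.3309, 0.2311]
tool_rot: [2.218, 2.224, -0.001]
contact_force: [-0.9, -0.0, -0.1]
opening: 0.0852
grip_force: 0.0
```

View pics/w2.png

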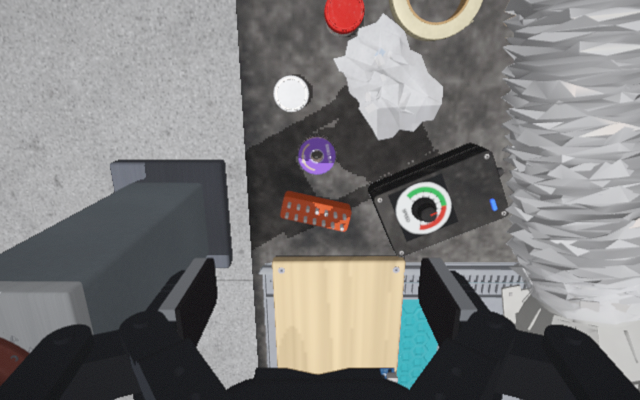

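The view shows the red lid at (345,13), pot (291,93), purple spool (317,155), and the block (316,211) tilted slightly. Nothing blocks them. Now to measure their positions.

```bash
cat > m.py <<'E'
from h import *
def seg(im,lo,hi,box):
    m=cv2.inRange(cv2.cvtColor(im,cv2.COLOR_RGB2HSV),lo,hi); k=np.zeros_like(m); u0,v0,u1,v1=box; k[v0:v1,u0:u1]=m[v0:v1,u0:u1]
    n,l,s,c=cv2.connectedComponentsWithStats(cv2.morphologyEx(k,cv2.MORPH_CLOSE,np.ones((5,5)))); i=1+s[1:,4].argmax(); return l==i
def rect(m,K,E,z):
    v,u=np.nonzero(m); P=np.array([ray(a,b,K,E,z)[:2]*1000 for a,b in zip(u,v)],np.float32)
    (c,s,a)=cv2.minAreaRect(P); return np.round(c,1),np.round(s,1),round(a,1),P.mean(0).round(1)
def load(f): z=np.load(f); return z['im'],z['d'],z['K'],z['E']
E
python3 - <<'E'
from m import *
im=cv2.imread('pics/w0.png')[:,:,::-1]; p=optics.camera_params('wrist')
T=np.eye(4);T[:3,:3]=R.from_rotvec([-2.22026802e+00,-2.22031895e+00,1.949e-3]).as_matrix();T[:3,3]=[.62437,.0001,.23007]
K=p['mtx'];E=T@p['tool_from_camera']
m=seg(im,(95,80,30),(125,255,255),(185,90,260,140));print('pcb',rect(m,K,E,.017),m.sum())
print('board corner?',ray(259,155,K,E,.015).round(3),ray(112,157,K,E,.015).round(3))
im,d,K,E=load('pics/w1.npz'); C=cloud(d,K,E)
for n,lo,hi,b,z in [('blk',(3,150,80),(16,255,255),(270,180,365,245),.022),('pur',(125,60,60),(160,255,255),(285,125,350,185),.013),('jar',(170,120,80),(180,255,255),(310,0,380,40),.043),('pot',(0,0,170),(180,60,255),(265,65,320,120),.031)]:
    m=seg(im,lo,hi,b);print(n,rect(m,K,E,z),m.sum(),'z',np.nanpercentile(C[m][:,2],[10,50,90]).round(3))
for u,v in [(273,257),(404,256)]: print('board',ray(u,v,K,E,.015).round(3))
im,d,K,E=load('pics/t1.npz')
m=seg(im,(95,60,20),(125,255,255),(345,185,365,215));print('pcb top',rect(m,K,E,.017),m.sum())
im=load('pics/w1.npz')[0]
cv2.imwrite('pics/crop.png',cv2.resize(im[60:240,250:370],None,fx=4,fy=3.3,interpolation=3)[:,:,::-1][:590])
c=np.hstack([cv2.resize(im[125:185,285:350],(400,370),interpolation=3),cv2.resize(cv2.imread('pics/w0.png')[:,:,::-1][90:140,180:265],(400,370),interpolation=3)]);cv2.imwrite('pics/crop2.png',c[:,:,::-1])
E
```

```text
pcb (array([528.8,  47.3]), array([58.7, 26.4]), 1.2, array([527.8,  47.6], dtype=float32)) 1144
board corner? [0.564 0.006 0.015] [0.41  0.004 0.015]
blk (array([458.4, 276.6]), array([32.4, 74.5]), 77.3, array([458.1, 277.5], dtype=float32)) 1818 z [0.012 0.022 0.027]
pur (array([458.7, 335. ]), array([38.9, 39.3]), 0.2, array([458.7, 335.1], dtype=float32)) 1013 z [0.012 0.013 0.014]
jar (array([466.7, 458.2]), array([0.8, 0. ]), 90.6, array([466.7, 458.2], dtype=float32)) 2 z [0.031 0.033 0.034]
pot (array([434.5, 398. ]), array([32.3, 31.8]), 0.2, array([434.3, 398.4], dtype=float32)) 992 z [0.029 0.03  0.031]
board [0.409 0.218 0.015]
board [0.559 0.22  0.015]
pcb top (array([534. ,  45.3]), array([58.2, 18.1]), 0.2, array([534.8,  46.1], dtype=float32)) 94
```

View pics/crop2.png

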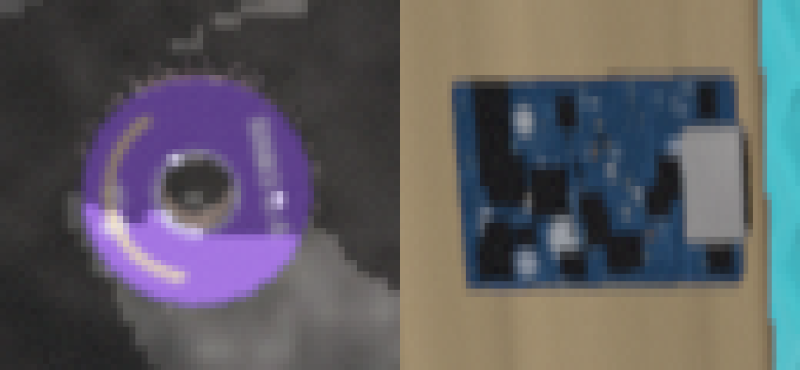

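The spool's label stripe suggests it is turned about 8°. The block's long axis sits at about -13° from x. I'll refine the block and PCB from depth and hand-picked corners.

```bash
python3 - <<'E'
from m import *
im,d,K,E=load('pics/w1.npz'); C=cloud(d,K,E)
m=seg(im,(3,150,80),(16,255,255),(265,175,370,250)); P=C[cv2.dilate(m.astype(np.uint8),np.ones((5,5)))>0]; P=P[(P[:,2]>.018)&(P[:,2]<.025)]
print('blk',cv2.minAreaRect((P[:,:2]*1000).astype(np.float32)))
p=optics.camera_params('wrist')
T=np.eye(4);T[:3,:3]=R.from_rotvec([-2.22026802e+00,-2.22031895e+00,1.949e-3]).as_matrix();T[:3,3]=[.62437,.0001,.23007]
for u,v in [(191.3,100.8),(253.3,100),(194.5,129.2),(253.3,128.9)]: print(ray(u,v,p['mtx'],T@p['tool_from_camera'],.017).round(4))
print(ctrl.get_obs()['q'].round(2))
E
```

```text
blk ((457.89410400390625, 273.86273193359375), (26.43461036682129, 74.94187927246094), 77.21221923828125)
[0.4998 0.0603 0.017 ]
[0.5611 0.0611 0.017 ]
[0.5    0.0325 0.017 ]
[0.5595 0.0329 0.017 ]
[ 0.49 -0.09  1.75 -0.    1.48  0.49]
```

```bash
python3 -m handwheel '[{"tx":-28.5,"ty":-1.5,"tz":10,"roll":0},{"tx":-28.5,"ty":0,"tz":10,"roll":-0.123},{"tx":0,"ty":0,"tz":10,"roll":-0.123},{"tx":0,"ty":0,"tz":10,"roll":-0.123},{"tx":0,"ty":0,"tz":10,"roll":-0.123},{"tx":0,"ty":0,"tz":10,"roll":-0.123},{"tx":0,"ty":0,"tz":10,"roll":-0.123},{"tx":0,"ty":0,"tz":10,"roll":-0.123},{"tx":0,"ty":0,"tz":10,"roll":-0.123},{"tx":0,"ty":0,"tz":10,"roll":-0.123},{"tx":0,"ty":0,"tz":10,"roll":-0.123},{"tx":0,"ty":0,"tz":0,"roll":-0.118}]' 42 60
python3 - <<'E'
from h import *
T=pose();print(np.degrees(np.arctan2(T[1,1],T[0,1])))
E
```

```text
t: 2.35
tool_pos: [0.4577, 0.2708, 0.1187]
tool_rot: [-0.344, -3.119, 0.004]
contact_force: [-0.6, 0.6, 0.4]
opening: 0.042
grip_force: 0.0
77.42960097695651
```

```bash
python3 -m handwheel '[{"tx":0,"ty":3,"tz":30,"roll":0},{"tx":0,"ty":0,"tz":30,"roll":0},{"tx":0,"ty":0,"tz":25,"roll":0},{"tx":0,"ty":0,"tz":20,"roll":0},{"tx":0,"ty":0,"tz":10,"roll":0},{"tx":0,"ty":0,"tz":0,"roll":0},{"tx":0,"ty":0,"tz":0,"roll":0}]'; python3 -m handwheel '[{"tx":0,"ty":0,"tz":0,"roll":0},{"tx":0,"ty":0,"tz":0,"roll":0},{"tx":0,"ty":0,"tz":0,"roll":0},{"tx":0,"ty":0,"tz":0,"roll":0},{"tx":0,"ty":0,"tz":0,"roll":0}]' 10 50
```

```text
t: 2.93
tool_pos: [0.4596, 0.2752, 0.0065]
tool_rot: [-0.351, -3.122, 0.0]
contact_force: [0.7, 0.8, 0.1]
opening: 0.0421
grip_force: 0.0
t: 3.35
tool_pos: [0.4609, 0.2765, 0.0085]
tool_rot: [0.349, 3.119, 0.002]
contact_force: [0.9, -1.1, 7.3]
opening: 0.0245
grip_force: 51.9
```

```bash
python3 -m handwheel '[{"tx":0,"ty":0,"tz":-15,"roll":0},{"tx":0,"ty":0,"tz":-25,"roll":0},{"tx":0,"ty":0,"tz":-30,"roll":0},{"tx":-5,"ty":-25,"tz":0,"roll":0},{"tx":-6,"ty":-30,"tz":0,"roll":0},{"tx":-6,"ty":-30,"tz":0,"roll":0},{"tx":-6,"ty":-30,"tz":0,"roll":0},{"tx":-6,"ty":-30,"tz":0,"roll":0},{"tx":-6,"ty":-30,"tz":0,"roll":0},{"tx":-6,"ty":-30,"tz":0,"roll":0},{"tx":-4,"ty":-20,"tz":0,"roll":0},{"tx":0,"ty":0,"tz":0,"roll":0.1}]';  python3 -m handwheel '[{"tx":0,"ty":0,"tz":0,"roll":0.12},{"tx":0,"ty":0,"tz":0,"roll":0.12},{"tx":0,"ty":0,"tz":0,"roll":0.12},{"tx":0,"ty":0,"tz":0,"roll":0.12},{"tx":0,"ty":0,"tz":0,"roll":0.12},{"tx":0,"ty":0,"tz":0,"roll":0.12},{"tx":0,"ty":0,"tz":0,"roll":0.12},{"tx":0,"ty":0,"tz":0,"roll":0.12},{"tx":0,"ty":0,"tz":0,"roll":0.12},{"tx":0,"ty":0,"tz":0,"roll":0.12},{"tx":0,"ty":0,"tz":0,"roll":0.05},{"tx":0,"ty":0,"tz":0,"roll":0}]'
python3 - <<'E'
from h import *
T=pose();print(np.degrees(np.arctan2(T[1,1],T[0,1])))
E
```

```text
t: 4.35
tool_pos: [0.4531, 0.0437, 0.0764]
tool_rot: [0.513, 3.099, -0.002]
contact_force: [1.1, 0.5, -1.0]
opening: 0.025
grip_force: 51.0
t: 5.35
tool_pos: [0.4531, 0.0467, 0.0763]
tool_rot: [-2.224, -2.219, -0.0]
contact_force: [0.7, -0.2, -0.4]
opening: 0.0244
grip_force: 51.0
-0.1441452291002582
```

```bash
python3 -m handwheel '[{"tx":0,"ty":2,"tz":20,"roll":0},{"tx":0,"ty":0,"tz":18,"roll":0},{"tx":0,"ty":0,"tz":10,"roll":0},{"tx":0,"ty":0,"tz":4,"roll":0},{"tx":0,"ty":0,"tz":0,"roll":0},{"tx":0,"ty":0,"tz":1,"roll":0},{"tx":0,"ty":0,"tz":0,"roll":0}]'; python3 -m handwheel '[{"tx":0,"ty":0,"tz":0,"roll":0},{"tx":0,"ty":0,"tz":0,"roll":0},{"tx":0,"ty":0,"tz":0,"roll":0},{"tx":0,"ty":0,"tz":0,"roll":0},{"tx":0,"ty":0,"tz":-10,"roll":0},{"tx":0,"ty":0,"tz":-30,"roll":0},{"tx":0,"ty":0,"tz":-40,"roll":0},{"tx":0,"ty":0,"tz":-40,"roll":0},{"tx":-10,"ty":0,"tz":-40,"roll":0},{"tx":-20,"ty":0,"tz":-20,"roll":0},{"tx":0,"ty":0,"tz":0,"roll":0}]' 42; python3 - <<'E'
from h import *
im,d,K,E=shot('wrist','w3'); np.savez('pics/w3.npz',im=im,d=d,K=K,E=E)
E
```

```text
t: 5.93
tool_pos: [0.4556, 0.0466, 0.0236]
tool_rot: [2.223, 2.219, 0.001]
contact_force: [0.1, 0.0, -1.2]
opening: 0.025
grip_force: 51.0
t: 6.85
tool_pos: [0.4587, 0.0144, 0.2114]
tool_rot: [2.217, 2.21, 0.011]
contact_force: [0.8, 0.1, 0.5]
opening: 0.0421
grip_force: 0.0
```

View pics/w3.png

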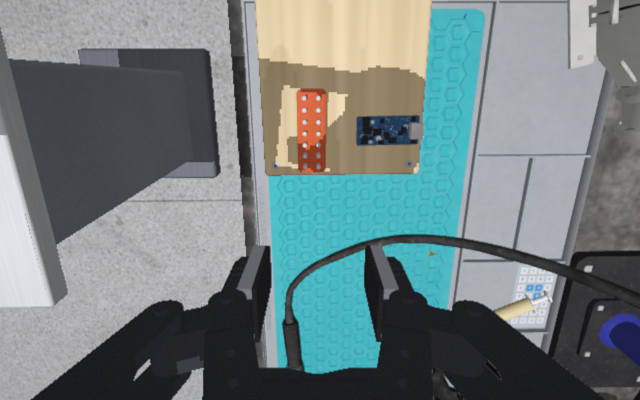

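The block stands crosswise at (312,130), with the PCB at about (390,130) to its right. I'll measure both.

```bash
cat > chk.py <<'E'
from m import *
def pcbblk(f,bb,pb):
    im,d,K,E=load(f); C=cloud(d,K,E)
    m=seg(im,(0,120,60),(18,255,255),bb); P=C[cv2.dilate(m.astype(np.uint8),np.ones((5,5)))>0]; P=P[(P[:,2]>.033)&(P[:,2]<.040)]
    print('blk',cv2.minAreaRect((P[:,:2]*1000).astype(np.float32)),np.median(P[:,2]))
    m=seg(im,(95,60,20),(125,255,255),pb);print('pcb',rect(m,K,E,.017))
    u0,v0,u1,v1=pb; q=C[v0:v1,u0:u1]; q=q[(q[...,2]>.0245)&(q[...,2]<.031)]; print('conn',len(q),cv2.minAreaRect((q[:,:2]*1000).astype(np.float32)))
E
python3 - <<'E'
from chk import *
pcbblk('pics/w3.npz',(285,80,340,180),(350,108,430,152))
E
```

```text
blk ((455.6836853027344, 49.42209243774414), (25.35357666015625, 74.45481872558594), 0.16529101133346558) 0.03713968837684861
pcb (array([528.9,  47.2]), array([58.4, 27. ]), 1.6, array([528.1,  47.4], dtype=float32))
conn 208 ((554.96240234375, 48.11476516723633), (12.25964069366455, 14.337449073791504), 0.29385843873023987)
```

```bash
python3 -m handwheel '[{"tx":25,"ty":0,"tz":0,"roll":0},{"tx":35,"ty":0,"tz":0,"roll":0},{"tx":35,"ty":0,"tz":0,"roll":0},{"tx":35,"ty":0,"tz":0,"roll":0},{"tx":35,"ty":0,"tz":0,"roll":0},{"tx":35,"ty":0,"tz":0,"roll":0},{"tx":35,"ty":0,"tz":0,"roll":0},{"tx":35,"ty":0,"tz":10,"roll":0},{"tx":30,"ty":0,"tz":30,"roll":0},{"tx":20,"ty":0,"tz":30,"roll":-0.07},{"tx":0,"ty":0,"tz":30,"roll":-0.07},{"tx":0,"ty":0,"tz":0,"roll":0}]' 56; python3 -m handwheel '[{"tx":0,"ty":0,"tz":0,"roll":0},{"tx":0,"ty":0,"tz":0,"roll":0}]'; python3 - <<'E'
from h import *
T=pose();print(np.degrees(np.arctan2(T[1,1],T[0,1])))
E
```

```text
t: 7.9
tool_pos: [0.4497, 0.3345, 0.0949]
tool_rot: [-2.055, -2.369, 0.024]
contact_force: [-1.5, -1.1, -1.9]
opening: 0.0559
grip_force: 0.0
t: 8.07
tool_pos: [0.456, 0.3359, 0.1046]
tool_rot: [2.065, 2.367, 0.0]
contact_force: [0.2, -0.2, 0.7]
opening: 0.0562
grip_force: 0.0
7.8050900817159885
```

```bash
python3 -m handwheel '[{"tx":-1,"ty":3,"tz":30,"roll":0},{"tx":0,"ty":0,"tz":30,"roll":0},{"tx":0,"ty":0,"tz":25,"roll":0},{"tx":0,"ty":0,"tz":12,"roll":0},{"tx":0,"ty":0,"tz":3,"roll":0},{"tx":0,"ty":0,"tz":0,"roll":0},{"tx":0,"ty":0,"tz":0,"roll":0}]'; python3 -m handwheel '[{"tx":0,"ty":0,"tz":0,"roll":0},{"tx":0,"ty":0,"tz":0,"roll":0},{"tx":0,"ty":0,"tz":0,"roll":0},{"tx":0,"ty":0,"tz":0,"roll":0},{"tx":0,"ty":0,"tz":0,"roll":0},{"tx":0,"ty":0,"tz":0,"roll":0}]' 20 40; python3 - <<'E'
from h import *
T=pose();print(np.degrees(np.arctan2(T[1,1],T[0,1])))
E
```

```text
t: 8.65
tool_pos: [0.4608, 0.3362, 0.0063]
tool_rot: [2.063, 2.368, 0.006]
contact_force: [0.5, 0.4, 0.2]
opening: 0.0557
grip_force: 0.0
t: 9.15
tool_pos: [0.4606, 0.3364, 0.0063]
tool_rot: [2.062, 2.368, 0.005]
contact_force: [-1.3, -1.4, 6.5]
opening: 0.0341
grip_force: 40.3
7.91027779485501
```

```bash
python3 -m handwheel '[{"tx":0,"ty":0,"tz":-15,"roll":0},{"tx":0,"ty":0,"tz":-25,"roll":0},{"tx":0,"ty":0,"tz":-30,"roll":0},{"tx":0,"ty":0,"tz":0,"roll":0}]'; python3 - <<'E'
from h import *
import glob
for f in ('w1','w3','t1'):
    z=np.load(f'pics/{f}.npz');C=cloud(z['d'],z['K'],z['E']).reshape(-1,3)
    for y0 in np.arange(0,.5,.05):
        q=C[(C[:,1]>y0)&(C[:,1]<y0+.05)&(C[:,2]>.05)&(C[:,2]<.3)&(C[:,0]>.5)&(C[:,0]<.9)]
        if len(q): print(f,round(y0,2),np.percentile(q[:,0],[1,50]).round(3),q[:,2].max().round(3))
E
```

```text
t: 9.48
tool_pos: [0.4629, 0.3377, 0.0809]
tool_rot: [2.06, 2.366, 0.017]
contact_force: [0.7, 1.2, -0.3]
opening: 0.0344
grip_force: 40.2
w1 0.15 [0.677 0.709] 0.139
w1 0.2 [0.662 0.688] 0.131
w1 0.25 [0.561 0.682] 0.13
w1 0.3 [0.502 0.523] 0.3
w1 0.35 [0.636 0.666] 0.116
w1 0.4 [0.632 0.657] 0.113
w1 0.45 [0.633 0.651] 0.108
w3 0.0 [0.5   0.507] 0.297
w3 0.05 [0.698 0.713] 0.083
w3 0.1 [0.674 0.686] 0.093
w3 0.15 [0.679 0.681] 0.058
t1 0.0 [0.715 0.724] 0.123
t1 0.05 [0.702 0.745] 0.13
t1 0.1 [0.678 0.732] 0.175
t1 0.15 [0.678 0.728] 0.186
t1 0.2 [0.665 0.713] 0.181
t1 0.25 [0.559 0.702] 0.192
t1 0.3 [0.644 0.695] 0.128
t1 0.35 [0.637 0.687] 0.12
t1 0.4 [0.633 0.681] 0.115
t1 0.45 [0.635 0.681] 0.12
```

```bash
python3 -m handwheel '[{"tx":-10,"ty":0,"tz":0,"roll":0.069},{"tx":-20,"ty":0,"tz":0,"roll":0.069},{"tx":-30,"ty":0,"tz":0,"roll":0},{"tx":-30,"ty":0,"tz":0,"roll":0},{"tx":-30,"ty":3,"tz":0,"roll":0},{"tx":-30,"ty":16,"tz":0,"roll":0},{"tx":-30,"ty":16,"tz":0,"roll":0},{"tx":-30,"ty":16,"tz":0,"roll":0},{"tx":-20,"ty":14,"tz":0,"roll":0},{"tx":-10,"ty":4,"tz":0,"roll":0},{"tx":0,"ty":0,"tz":0,"roll":0},{"tx":0,"ty":0,"tz":0,"roll":0}]'; python3 - <<'E'
from h import *
T=pose();print(T[:3,3],np.degrees(np.arctan2(T[1,1],T[0,1])))
E
```

```text
t: 10.48
tool_pos: [0.5303, 0.0958, 0.0736]
tool_rot: [-2.222, -2.22, 0.0]
contact_force: [-0.8, 0.3, -0.5]
opening: 0.0346
grip_force: 40.2
[0.53034183 0.09579388 0.07359061] -0.05122063700534473
```

```bash
python3 -m handwheel '[{"tx":0,"ty":0,"tz":20,"roll":0},{"tx":0,"ty":0,"tz":18,"roll":0},{"tx":0,"ty":0,"tz":10,"roll":0},{"tx":0,"ty":0,"tz":4,"roll":0},{"tx":0,"ty":0,"tz":0,"roll":0},{"tx":0,"ty":0,"tz":0,"roll":0}]'; python3 -m handwheel '[{"tx":0,"ty":0,"tz":0,"roll":0},{"tx":0,"ty":0,"tz":0,"roll":0},{"tx":0,"ty":0,"tz":0,"roll":0},{"tx":0,"ty":0,"tz":0,"roll":0},{"tx":0,"ty":0,"tz":-10,"roll":0},{"tx":0,"ty":0,"tz":-30,"roll":0},{"tx":0,"ty":0,"tz":-40,"roll":0},{"tx":0,"ty":-10,"tz":-40,"roll":0},{"tx":15,"ty":-20,"tz":-40,"roll":0},{"tx":30,"ty":-20,"tz":0,"roll":0},{"tx":30,"ty":0,"tz":0,"roll":0},{"tx":30,"ty":0,"tz":0,"roll":0}]' 54;  python3 -m handwheel '[{"tx":35,"ty":0,"tz":0,"roll":0},{"tx":35,"ty":0,"tz":0,"roll":0},{"tx":35,"ty":0,"tz":0,"roll":0},{"tx":35,"ty":0,"tz":0,"roll":0},{"tx":35,"ty":0,"tz":0,"roll":0},{"tx":20,"ty":0,"tz":0,"roll":0},{"tx":0,"ty":0,"tz":0,"roll":0},{"tx":0,"ty":0,"tz":0,"roll":0},{"tx":0,"ty":0,"tz":0,"roll":0}]'; python3 - <<'E'
from h import *
im,d,K,E=shot('wrist','w4'); np.savez('pics/w4.npz',im=im,d=d,K=K,E=E)
E
```

```text
t: 10.98
tool_pos: [0.5305, 0.0966, 0.0221]
tool_rot: [-2.22, -2.223, -0.0]
contact_force: [0.1, -0.1, -1.2]
opening: 0.0345
grip_force: 40.2
t: 11.98
tool_pos: [0.483, 0.1998, 0.1797]
tool_rot: [2.221, 2.219, 0.005]
contact_force: [0.5, 0.0, 0.5]
opening: 0.0542
grip_force: 0.0
t: 12.73
tool_pos: [0.4831, 0.3932, 0.1775]
tool_rot: [2.221, 2.221, -0.0]
contact_force: [0.3, -1.0, -0.1]
opening: 0.0541
grip_force: 0.0
```

View pics/w4.png

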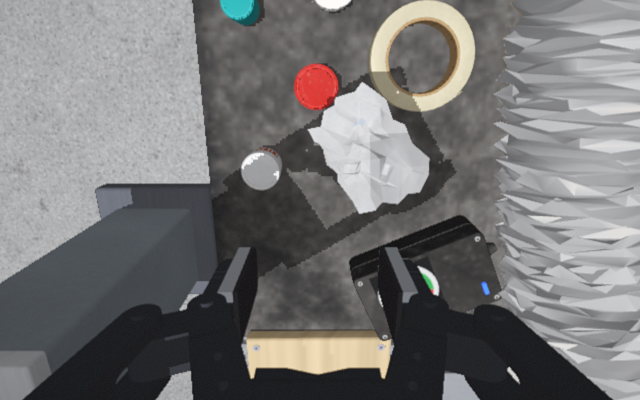

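The jar's lid is at (317,88), with crumpled paper to its lower right and the tape roll to its right. I'll grasp it diagonally to clear both.

```bash
python3 - <<'E'
from m import *
im,d,K,E=load('pics/w4.npz'); C=cloud(d,K,E)
h=cv2.cvtColor(im,cv2.COLOR_RGB2HSV)
for n,b,z0,z1 in [('jar',(285,55,350,120),.040,.046),('pot',(235,140,292,200),.028,.034),('pap',(305,80,440,220),.01,.1)]:
    u0,v0,u1,v1=b;q=C[v0:v1,u0:u1]; q=q[(q[...,2]>z0)&(q[...,2]<z1)]; r=cv2.minAreaRect((q[:,:2]*1000).astype(np.float32)); print(n,len(q),r,cv2.minEnclosingCircle((q[:,:2]*1000).astype(np.float32)),q[:,2].max())
m=(((h[...,0]>170)|(h[...,0]<5))&(h[...,1]>140)); m[:55]=0;m[120:]=0;m[:,:285]=0;m[:,350:]=0; print(rect(m,K,E,.043))
E
```

```text
jar 1602 ((482.2669372558594, 467.482666015625), (33.491859436035156, 33.41201400756836), 28.72316551208496) ((482.4013671875, 467.4989929199219), 16.993364334106445) 0.0445330121817904
pot 1136 ((434.64276123046875, 398.67828369140625), (32.576881408691406, 32.52730941772461), 70.19346618652344) ((434.4018249511719, 398.43011474609375), 16.71156883239746) 0.03245873994221732
pap 7589 ((529.9361572265625, 418.0279541015625), (108.95787048339844, 112.45350646972656), 89.82295227050781) ((528.908935546875, 431.64678955078125), 68.22359466552734) 0.0443260703413067
(array([482.4, 467.2]), array([33.5, 32.7]), 0.0, array([482.3, 467.6], dtype=float32))
```

```bash
python3 -m handwheel '[{"tx":25,"ty":-1,"tz":0,"roll":0},{"tx":30,"ty":0,"tz":0,"roll":0},{"tx":19,"ty":0,"tz":10,"roll":0},{"tx":0,"ty":0,"tz":10,"roll":-0.112},{"tx":0,"ty":0,"tz":10,"roll":-0.112},{"tx":0,"ty":0,"tz":10,"roll":-0.112},{"tx":0,"ty":0,"tz":10,"roll":-0.112},{"tx":0,"ty":0,"tz":10,"roll":-0.112},{"tx":0,"ty":0,"tz":10,"roll":-0.112},{"tx":0,"ty":0,"tz":10,"roll":-0.112},{"tx":0,"ty":0,"tz":0,"roll":0},{"tx":0,"ty":0,"tz":0,"roll":0}]' 50;python3 - <<'E'
from h import *
T=pose();print(T[:3,3],np.degrees(np.arctan2(T[1,1],T[0,1])))
e=T[:3,:3].T@(np.array([.4823,.4675,.014])-T[:3,3]);print(e*1000)
E
```

```text
t: 13.78
tool_pos: [0.4821, 0.4664, 0.0967]
tool_rot: [-1.21, -2.898, 0.002]
contact_force: [0.2, -0.2, 0.4]
opening: 0.0503
grip_force: 0.0
[0.48210944 0.46643322 0.09672409] 44.6764952550784
[ 0.61876779  1.01451822 82.7226528 ]
```

```bash
python3 -m handwheel '[{"tx":0.5,"ty":1,"tz":25,"roll":0},{"tx":0,"ty":0,"tz":25,"roll":0},{"tx":0,"ty":0,"tz":20,"roll":0},{"tx":0,"ty":0,"tz":11,"roll":0},{"tx":0,"ty":0,"tz":0,"roll":0},{"tx":0,"ty":0,"tz":0,"roll":0}]'; python3 -m handwheel '[{"tx":0,"ty":0,"tz":0,"roll":0},{"tx":0,"ty":0,"tz":0,"roll":0},{"tx":0,"ty":0,"tz":0,"roll":0},{"tx":0,"ty":0,"tz":0,"roll":0},{"tx":0,"ty":0,"tz":0,"roll":0}]' 20 50; python3 -m handwheel '[{"tx":0,"ty":0,"tz":-15,"roll":0},{"tx":0,"ty":0,"tz":-30,"roll":0},{"tx":0,"ty":0,"tz":-35,"roll":0},{"tx":0,"ty":0,"tz":-15,"roll":0},{"tx":0,"ty":0,"tz":0,"roll":0},{"tx":0,"ty":0,"tz":0,"roll":0}]';python3 - <<'E'
from h import *
T=pose()
e=T[:3,:3].T@(np.array([.4823,.30,.108])-T[:3,3]);print(e*1000)
E
```

```text
t: 14.28
tool_pos: [0.4828, 0.4688, 0.0167]
tool_rot: [1.206, 2.901, 0.0]
contact_force: [1.1, 0.5, -0.0]
opening: 0.0496
grip_force: 0.0
t: 14.7
tool_pos: [0.4839, 0.47, 0.0188]
tool_rot: [1.204, 2.9, 0.006]
contact_force: [-0.1, -0.5, 5.5]
opening: 0.0335
grip_force: 50.1
t: 15.2
tool_pos: [0.483, 0.4693, 0.1126]
tool_rot: [1.204, 2.9, 0.004]
contact_force: [-0.5, -0.1, -1.0]
opening: 0.0332
grip_force: 49.8
[-119.43048245 -120.05513634    4.34909265]
```

```bash
python3 -m handwheel '[{"tx":0,"ty":0,"tz":0,"roll":0.112},{"tx":0,"ty":0,"tz":0,"roll":0.112},{"tx":0,"ty":0,"tz":0,"roll":0.112},{"tx":0,"ty":0,"tz":0,"roll":0.112},{"tx":0,"ty":0,"tz":0,"roll":0.112},{"tx":0,"ty":0,"tz":0,"roll":0.112},{"tx":0,"ty":0,"tz":0,"roll":0.112},{"tx":-15,"ty":0,"tz":0,"roll":0},{"tx":-25,"ty":0,"tz":0,"roll":0},{"tx":-30,"ty":0,"tz":0,"roll":0},{"tx":-30,"ty":0,"tz":0,"roll":0},{"tx":-30,"ty":0,"tz":0,"roll":0}]'; python3 -m handwheel '[{"tx":-30,"ty":0,"tz":0,"roll":0},{"tx":-30,"ty":0,"tz":0,"roll":0},{"tx":-30,"ty":0,"tz":0,"roll":0},{"tx":-30,"ty":10,"tz":0,"roll":0},{"tx":-30,"ty":12,"tz":0,"roll":0},{"tx":-25,"ty":12,"tz":0,"roll":0},{"tx":-15,"ty":12,"tz":0,"roll":0},{"tx":0,"ty":0,"tz":0,"roll":0},{"tx":0,"ty":0,"tz":0,"roll":0},{"tx":0,"ty":0,"tz":0,"roll":0}]';python3 - <<'E'
from h import *
T=pose();print(np.degrees(np.arctan2(T[1,1],T[0,1])))
e=T[:3,:3].T@(np.array([.530,.148,.0335])-T[:3,3]);print(e*1000)
E
```

```text
t: 16.2
tool_pos: [0.4805, 0.3368, 0.1079]
tool_rot: [-2.22, -2.221, 0.008]
contact_force: [0.3, 0.6, -1.3]
opening: 0.0331
grip_force: 49.8
t: 17.03
tool_pos: [0.527, 0.1492, 0.1093]
tool_rot: [-2.22, -2.22, 0.004]
contact_force: [0.7, -0.6, -1.9]
opening: 0.0333
grip_force: 49.8
0.004818907375810508
[-1.16644763  3.27822779 75.80341388]
```

```bash
python3 -m handwheel '[{"tx":-1,"ty":3,"tz":25,"roll":0},{"tx":0,"ty":0,"tz":25,"roll":0},{"tx":0,"ty":0,"tz":15,"roll":0},{"tx":0,"ty":0,"tz":8,"roll":0},{"tx":0,"ty":0,"tz":3,"roll":0},{"tx":0,"ty":0,"tz":0,"roll":0},{"tx":0,"ty":0,"tz":0,"roll":0}]'
```

```text
t: 17.62
tool_pos: [0.5314, 0.1487, 0.0354]
tool_rot: [2.22, 2.223, 0.001]
contact_force: [-0.1, -1.4, -1.0]
opening: 0.0329
grip_force: 49.7
```

```bash
python3 -m handwheel '[{"tx":0,"ty":0,"tz":1.5,"roll":0},{"tx":0,"ty":0,"tz":0,"roll":0},{"tx":0,"ty":0,"tz":0,"roll":0}]'; python3 -m handwheel '[{"tx":0,"ty":0,"tz":0,"roll":0},{"tx":0,"ty":0,"tz":0,"roll":0},{"tx":0,"ty":0,"tz":0,"roll":0},{"tx":0,"ty":0,"tz":0,"roll":0},{"tx":0,"ty":0,"tz":-20,"roll":0},{"tx":0,"ty":0,"tz":-35,"roll":0},{"tx":0,"ty":0,"tz":-40,"roll":0},{"tx":-10,"ty":-20,"tz":-40,"roll":0},{"tx":-25,"ty":-20,"tz":-30,"roll":0},{"tx":-25,"ty":0,"tz":0,"roll":0},{"tx":-5,"ty":0,"tz":0,"roll":0},{"tx":0,"ty":0,"tz":0,"roll":0}]' 56;python3 - <<'E'
from h import *
im,d,K,E=shot('wrist','w5'); np.savez('pics/w5.npz',im=im,d=d,K=K,E=E)
E
```

```text
t: 17.87
tool_pos: [0.5316, 0.1481, 0.0339]
tool_rot: [2.221, 2.221, 0.001]
contact_force: [0.2, 0.1, -0.9]
opening: 0.0331
grip_force: 49.7
t: 18.87
tool_pos: [0.4944, 0.0841, 0.194]
tool_rot: [2.224, 2.218, 0.001]
contact_force: [0.7, 0.1, -1.0]
opening: 0.0559
grip_force: 0.0
```

View pics/w5.png

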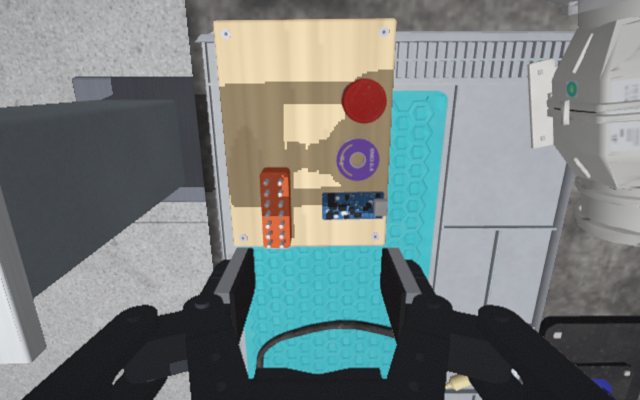

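The jar at (364,101), spool (358,160), PCB (353,205) and block (276,207) are all in line as intended. I'll measure the offsets.

```bash
python3 - <<'E'
from chk import *
pcbblk('pics/w5.npz',(250,160,300,255),(315,185,392,225))
im,d,K,E=load('pics/w5.npz'); C=cloud(d,K,E)
for n,b,z0,z1 in [('jar',(335,70,395,130),.055,.062),('spool',(330,130,390,185),.025,.032)]:
    u0,v0,u1,v1=b;q=C[v0:v1,u0:u1]; q=q[(q[...,2]>z0)&(q[...,2]<z1)]; print(n,len(q),cv2.minEnclosingCircle((q[:,:2]*1000).astype(np.float32)),np.median(q[:,2]))
T=pose();e=T[:3,:3].T@(np.array([.4346,.3985,.11])-T[:3,3]);print(e*1000)
E
```

```text
blk ((456.2115173339844, 49.69390869140625), (74.65158081054688, 26.12866973876953), 89.8344955444336) 0.03697429298942226
pcb (array([528.7,  47.6]), array([59., 27.]), 1.1, array([528. ,  48.1], dtype=float32))
conn 193 ((555.0186767578125, 48.04600143432617), (11.687311172485352, 15.143420219421387), 2.7499728202819824)
jar 1538 ((531.943115234375, 147.73776245117188), 17.112071990966797) 0.05724159938733925
spool 1311 ((530.3952026367188, 96.47523498535156), 20.492216110229492) 0.028267508028658683
[313.53205702 -59.79221704  83.17158663]
```

```bash
python3 -m handwheel '[{"tx":20,"ty":-15,"tz":0,"roll":0},{"tx":30,"ty":-15,"tz":0,"roll":0},{"tx":35,"ty":-15,"tz":0,"roll":0},{"tx":35,"ty":-15,"tz":0,"roll":0},{"tx":35,"ty":0,"tz":0,"roll":0},{"tx":35,"ty":0,"tz":0,"roll":0},{"tx":35,"ty":0,"tz":0,"roll":0},{"tx":35,"ty":0,"tz":20,"roll":0},{"tx":30,"ty":0,"tz":30,"roll":0},{"tx":23,"ty":0,"tz":32,"roll":0},{"tx":0,"ty":0,"tz":0,"roll":0},{"tx":0,"ty":0,"tz":0,"roll":0}]' 50;python3 -m handwheel '[{"tx":0,"ty":0,"tz":0,"roll":0}]';python3 - <<'E'
from h import *
T=pose();e=T[:3,:3].T@(np.array([.4346,.3985,.008])-T[:3,3]);print(e*1000)
E
```

```text
t: 19.92
tool_pos: [0.4312, 0.3976, 0.1071]
tool_rot: [-2.217, -2.223, 0.014]
contact_force: [-0.1, -0.3, 1.1]
opening: 0.05
grip_force: 0.0
t: 20.0
tool_pos: [0.4338, 0.3977, 0.1114]
tool_rot: [-2.22, -2.222, 0.003]
contact_force: [0.7, -0.0, 1.1]
opening: 0.0499
grip_force: 0.0
[  0.91214157   0.95390197 103.38998003]
```

```bash
python3 -m handwheel '[{"tx":0,"ty":0,"tz":30,"roll":0},{"tx":0,"ty":0,"tz":30,"roll":0},{"tx":0,"ty":0,"tz":25,"roll":0},{"tx":0,"ty":0,"tz":15,"roll":0},{"tx":0,"ty":0,"tz":3,"roll":0},{"tx":0,"ty":0,"tz":0,"roll":0},{"tx":0,"ty":0,"tz":0,"roll":0}]'; python3 -m handwheel '[{"tx":0,"ty":0,"tz":0,"roll":0},{"tx":0,"ty":0,"tz":0,"roll":0},{"tx":0,"ty":0,"tz":0,"roll":0},{"tx":0,"ty":0,"tz":0,"roll":0},{"tx":0,"ty":0,"tz":0,"roll":0}]' 20 40; python3 -m handwheel '[{"tx":0,"ty":0,"tz":-15,"roll":0},{"tx":0,"ty":0,"tz":-30,"roll":0},{"tx":0,"ty":0,"tz":-40,"roll":0},{"tx":0,"ty":0,"tz":-40,"roll":0},{"tx":0,"ty":0,"tz":-15,"roll":0},{"tx":-20,"ty":0,"tz":0,"roll":0},{"tx":-30,"ty":0,"tz":0,"roll":0},{"tx":-30,"ty":10,"tz":0,"roll":0},{"tx":-30,"ty":15,"tz":0,"roll":0},{"tx":-30,"ty":15,"tz":0,"roll":0},{"tx":-30,"ty":15,"tz":0,"roll":0},{"tx":-30,"ty":15,"tz":0,"roll":0}]';python3 -m handwheel '[{"tx":-25,"ty":15,"tz":0,"roll":0},{"tx":-16,"ty":9,"tz":0,"roll":0},{"tx":-9,"ty":3,"tz":0,"roll":0},{"tx":0,"ty":0,"tz":0,"roll":0},{"tx":0,"ty":0,"tz":0,"roll":0},{"tx":0,"ty":0,"tz":0,"roll":0}]';python3 - <<'E'
from h import *
T=pose();e=T[:3,:3].T@(np.array([.5319,.1477,.07])-T[:3,3]);print(e*1000)
E
```

```text
t: 20.58
tool_pos: [0.4359, 0.398, 0.0115]
tool_rot: [2.222, 2.22, 0.006]
contact_force: [0.5, -0.1, 0.4]
opening: 0.0499
grip_force: 0.0
t: 21.0
tool_pos: [0.436, 0.3986, 0.012]
tool_rot: [2.221, 2.221, 0.006]
contact_force: [-0.4, -0.9, 7.6]
opening: 0.032
grip_force: 39.3
t: 22.0
tool_pos: [0.5049, 0.1962, 0.15]
tool_rot: [2.22, 2.221, 0.002]
contact_force: [0.6, -0.2, -0.6]
opening: 0.0324
grip_force: 39.8
t: 22.5
tool_pos: [0.5307, 0.1485, 0.1491]
tool_rot: [-2.22, -2.222, -0.0]
contact_force: [-1.0, -0.2, -0.4]
opening: 0.0322
grip_force: 39.8
[-0.81880958  1.21139666 79.10955581]
```

```bash
python3 -m handwheel '[{"tx":-0.8,"ty":1,"tz":20,"roll":0},{"tx":0,"ty":0,"tz":25,"roll":0},{"tx":0,"ty":0,"tz":18,"roll":0},{"tx":0,"ty":0,"tz":8,"roll":0},{"tx":0,"ty":0,"tz":4,"roll":0},{"tx":0,"ty":0,"tz":2,"roll":0},{"tx":0,"ty":0,"tz":0,"roll":0},{"tx":0,"ty":0,"tz":0,"roll":0}]'
```

```text
t: 23.17
tool_pos: [0.5332, 0.1471, 0.0735]
tool_rot: [2.22, 2.221, 0.003]
contact_force: [0.9, -0.3, -0.3]
opening: 0.0321
grip_force: 39.8
```

```bash
python3 -m handwheel '[{"tx":0,"ty":-1,"tz":1.5,"roll":0},{"tx":0,"ty":0,"tz":1.5,"roll":0},{"tx":0,"ty":0,"tz":0,"roll":0},{"tx":0,"ty":0,"tz":0,"roll":0}]'
```

```text
t: 23.5
tool_pos: [0.5313, 0.1467, 0.0692]
tool_rot: [2.221, 2.221, 0.0]
contact_force: [0.5, 0.5, -0.3]
opening: 0.0322
grip_force: 39.8
```

```bash
python3 -m handwheel '[{"tx":0,"ty":0,"tz":1,"roll":0},{"tx":0,"ty":0,"tz":0,"roll":0},{"tx":0,"ty":0,"tz":0,"roll":0}]'; python3 -m handwheel '[{"tx":0,"ty":0,"tz":0,"roll":0},{"tx":0,"ty":0,"tz":0,"roll":0},{"tx":0,"ty":0,"tz":0,"roll":0},{"tx":0,"ty":0,"tz":0,"roll":0},{"tx":0,"ty":0,"tz":-10,"roll":0},{"tx":0,"ty":0,"tz":-30,"roll":0},{"tx":0,"ty":0,"tz":-40,"roll":0},{"tx":-10,"ty":-20,"tz":-40,"roll":0},{"tx":-25,"ty":-20,"tz":0,"roll":0},{"tx":-25,"ty":0,"tz":0,"roll":0},{"tx":-5,"ty":0,"tz":0,"roll":0},{"tx":0,"ty":0,"tz":0,"roll":0}]' 52;python3 - <<'E'
from chk import *
im,d,K,E=shot('wrist','w6'); np.savez('pics/w6.npz',im=im,d=d,K=K,E=E)
C=cloud(d,K,E).reshape(-1,3)
q=C[(C[:,2]>.083)&(C[:,2]<.1)&(C[:,1]>.1)&(C[:,1]<.2)&(C[:,0]>.48)&(C[:,0]<.58)];print(len(q),cv2.minEnclosingCircle((q[:,:2]*1000).astype(np.float32)),np.percentile(q[:,2],[5,50,95]))
E
```

```text
t: 23.75
tool_pos: [0.5317, 0.1467, 0.069]
tool_rot: [2.221, 2.221, 0.001]
contact_force: [-2.9, 0.2, 4.8]
opening: 0.0319
grip_force: 40.2
t: 24.75
tool_pos: [0.4932, 0.0816, 0.1852]
tool_rot: [2.224, 2.218, 0.002]
contact_force: [-0.7, 0.1, 0.8]
opening: 0.0526
grip_force: 0.0
1970 ((531.8803100585938, 146.4034423828125), 16.63802719116211) [0.08594963 0.08722757 0.08850752]
```

View pics/w6.png

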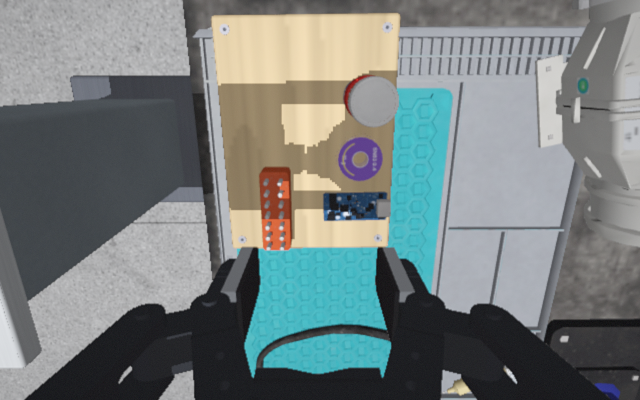

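The pot at (371,101) sits on the red lid and measures within about 2 mm of its centre. Everything else is in place, so I'm handing in.

```bash
python3 -c "
from station import ctrl
print(ctrl.finish_job())"
```

```text
the job is handed in; nothing more can be done
None
```

The layout is finished and handed in, though no verdict came back: by the last wrist-camera measurements the jar, spool, bit block and pot are within about 5 mm of their targets, the circuit board hasn't shifted measurably, and I never moved the yellow tub or white spool (not re-measured).

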